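Set the tube clamp to its gauge mark

TASK

Set the tube clamp on the bench for the next tubes: with a fingertip resting on the knurled brass wheel, roll its top to the left, towards the jaws, stroke after stroke, until the red pointer of the moving jaw stands within the width of the green gauge mark. Then push the red lock lever fully over, away from the robot, and take the hand clear. Grasp nothing, work the jaw only through the wheel, be gentle with the clamp, and leave the green mark and everything else on the bench as they are.

Things in the scene. Friction and masses are not known exactly. Their poses are not given: they have to be found in the camera images.
- clamp: grey base plate of the tube clamp, 145 (x) x 185 (y) x 14 mm, fixed; origin on the bench under its middle. x points away from the robot (turned up to 0.35 rad), y left along the jaws' travel, z up. At its right end the wheel between two blue cheeks (tops at z 70 mm), at the left rear two blue jaws (tops at 55 mm), a white scale before them, the lock lever in front, between wheel and scale.
- wheel_top (a point): top of the knurled brass wheel's rim when not pressed, fixed at (0, -50, 85) mm in clamp coordinates. Wheel 60 mm in diameter, 26 mm wide, axle along the clamp's x; its top 15 mm stands out above the cheeks. Its rim is mounted in rubber: pressed, it gives way by 1 mm per N, up to 8 mm, and comes back. Takes about 1.2 N along the rim to turn it, so press it in by about 5 mm while rolling.
- wheel (a joint): turn of the wheel, rad, 0 to 5; grows as its top is rolled to the left (clamp's +y). Starts at 0 and stays where it is left. 1 rad (30 mm along the rim) moves the jaw 8 mm.
- jaw: the moving blue jaw with its pointer, 42 x 12 x 40 mm; not to be touched. Origin on the bench under it; slides along the clamp's y, 40 mm to the left from fully open (its start). The gap between the rubber faces is 44 mm when open.
- pointer (a point): tip of the 2 mm wide red pointer on the moving jaw; it points towards the robot and ends beside the end of the green mark, 26 mm above the bench. Axes as the clamp's.
- mark (a point): end nearest the jaw, on its top, of the green gauge mark, a 4 mm wide, 14 mm long tab on the white scale. The pointer is on the mark when both have the same y in clamp coordinates, to within 2 mm (half the mark's width). Lies 12 to 28 mm to the left of the pointer at the start. Axes as the clamp's.
- lock (a joint): red lock lever, rad: 0 leaning 0.5 rad towards the robot (start, up to 0.1), 1.0 its stop, leaning 0.5 rad away from the robot. About 2 N at the pad moves it; stays where it is left. It does not move the jaw.
- lock_pad (a point): centre of the lever's red pad (9 mm thick, 18 mm wide, 16 mm high), which moves with the lever; 32 mm from its pivot, which lies along the clamp's y at (-60, -10, 28) mm in clamp coordinates.
- white_bottle: clear glass bottle with blue cap, 69 x 68 x 128 mm, loose; origin under its middle
- red_bottle: bottle with pink liquid and red cap, 55 x 54 x 103 mm, loose; origin under its middle
- tip_box: blue pipette tip box with clear lid, 73 x 118 x 74 mm, loose; origin under its middle
- dish: petri dish with lid, 61 x 61 x 16 mm, loose; origin under its middle

How it is judged:
By the outcome, as a careful person would: the job done as asked, in the order asked, and still so for the second after the job is handed in, with the robot touching nothing.
It also fails if it takes over 58 s, if anything falls off the work surface, if the arm or the gripper's body presses on something with over 40 N, if the wrist force passes 120 N, or if a joint passes its speed limit or range.

ROBOT

A 6-joint arm with a two-finger parallel gripper is mounted at the origin on a cart in front of the work surface, level with it; the furniture and walls round the work are solid. World frame = base frame: x ahead of the robot, y to its left, z up, the work surface at z = 0. Lengths are in mm, angles in degrees, forces in N, time in s.
With the tool pointing down it reaches from about 350 to 850 mm from the base axis. Payload 8.1 kg.
Tool frame: the origin (TCP) lies midway between the tips of the shut fingers; the grasp point (between the pads) lies 19 mm behind it; z points along the fingers, y is the line along which they close (so a half turn about z gives the same grasp; the last joint's range is limited). The gripper opens to 85 mm and grips with 20 to 120 N. Pads are 22 mm wide; open, the fingers measure 114 mm over their backs; the gripper's body (76 mm by 85 mm) begins 54 mm behind the grasp point. The pads swing forward as they close: fully open they stand 13 mm farther back than shut.
Start: joints at [64.607, 7.471, 85.268, -0, 87.261, -4.893], TCP at [210.108, 562.014, 231.292] pointing down, gripper open.
Joint ranges: [-169.43, 169.43], [-51.17, 129.36], [1.28, 143.12], [-76.62, 256.62], [0, 156.53], [-152.29, 152.29]. Speed limits (degrees/s): [136.94, 136.94, 159.86, 180, 180, 180].

INTERFACE

Orientations are given as [roll, pitch, yaw] about the fixed x, y, z axes, in that order (R = Rz(yaw) Ry(pitch) Rx(roll)).
In Python, from bench import sense, snapshot, camera_params, hand_in, masks_of, pinpoint gives the robot as it stands.
- The arm moves only by the tool step_arm, never from a script. Its argument "targets" is a list of rows, each an object with "angular": the turn, a rotation vector about the tool's x, y, z scaled (see below), a list of three; "dp": the shift along the tool's x, y, z scaled (see below), a list of three; "fingers": the closure, from 0 (fully open) to 1 (shut). A call has exactly 8 rows; each row is the pose to reach, as a shift and turn from the pose commanded when the call began, along the tool's axes at that moment, turning the shorter way round; what a row does not reach only later rows make up. The controller multiplies each number of a shift by 0.2 m and each number of a turn by 180 degrees. A row lasts 1/8 s, in which the tool goes at most 62.5 mm and 10.7 degrees, less where a joint would pass 70% of its speed; a pose out of reach is approached as far as the arm can. A call with a number of a shift or a turn outside -1 to 1 is refused whole. A call with a gripper value outside its range is refused whole. The fingers move at their own pace and stop on an object; "newtons" is the grip in N (left out, the last holds). Time passes only in rows, so rows that repeat a pose let the fingers close, or fill a call up. It gives the time, the measured TCP pose, the force, the opening and the grip force at its end, in the units of the state.
- sense(): the state, without advancing time (a new reading comes with each control period).
- snapshot(name): name is "side" or "top"; returns the picture (384x512x3 uint8, blue, green, red); there is no depth.
- camera_params(name): a dict with "vfov" (degrees; the focal length in pixels is half the picture's height over the tangent of half this angle, whatever the lens; pixels are square), "cx", "cy" (the principal point, pixels), "R" (3x3) and "t" (3): a world point X has camera coordinates R X + t. Camera axes: x right, y down, z forward; pixel columns grow to the right and rows downward; lengths in mm; the calibration is good to about 2 mm. A picture is of the moment at which its call begins. camera_params takes no time and is no camera call.
- hand_in(): hands the job in; it is judged then, once.
Trained networks look in the newest picture that a camera, given by its name, has taken for a name from the list of things; names that differ only in an ending like _2 or _b are one class to them, and where a whole thing is asked for, a point or a joint stands for the part that bears it (a point fixed in the world has none). Each returns a list of dicts, best first, with "conf" (0 to 1); they miss things now and then, are a little off and sometimes report something else, mostly with a low value. They report only what shows in the picture. A call takes as long as a camera call.
- masks_of(camera, label): "pixels" (384x512 bool, what is visible of it) and "at" ([column, row] in pixels, amid what is visible of it).
- pinpoint(camera, label): "at" ([column, row] in pixels: a listed point, or the origin of a listed thing).
The state is a dict: "time": time; "joint_pos": joint angles; "qd": joint speeds; "joint_efforts": joint torques, N m; "tool_pos": TCP position; "tcp_rot": TCP orientation; "ft_force": force on the tool from outside, world axes, zero at the start; "wrist_torque": the same for the moment, N m; "finger_gap": finger opening in mm; "grip_force": force on a finger pad.
Only numpy, scipy, OpenCV 4.12 (cv2) and the standard library are available. Lean on these libraries where they do the work, as an engineer would, in place of code of your own. Each camera call takes 0.05 s, during which the arm holds its last target. There are 200 camera calls.

## Working session

There is one attempt and no reset: what is moved stays moved. The work goes in short steps, Python scripts to look and compute and a tool call to move; the robot and the scene stay as the last step left them, time stands still between calls to the robot, and variables do not carry over. Pictures are saved under pics/ and viewed, at most 13 in all, crops included, and the job is handed in when it is done.

Besides the shell and the picture viewer there is one more tool, called after "Call:" as name(argument=value, ...) on one line, values as JSON. step_arm: Moves the arm, as the interface text tells. Its arguments: {"type":"object","properties":{"targets":{"type":"array","items":{"type":"object","properties":{"angular":{"type":"array","items":{"type":"number","minimum":-1,"maximum":1}},"dp":{"type":"array","items":{"type":"number","minimum":-1,"maximum":1}},"fingers":{"type":"number"}}}},"newtons":{"type":"number"}},"required":["targets"]}

```bash
mkdir -p pics
cat > h.py <<'E'
import numpy as np, cv2, json
from bench import *
def K(n):
    c=camera_params(n); f=192/np.tan(np.radians(c['vfov'])/2)
    return f,c['cx'],c['cy'],np.array(c['R']),np.array(c['t'])
def proj(n,X):
    f,cx,cy,R,t=K(n); p=np.atleast_2d(X)@R.T+t
    return np.c_[cx+f*p[:,0]/p[:,2],cy+f*p[:,1]/p[:,2]]
def ray(n,uv):
    f,cx,cy,R,t=K(n); d=R.T@np.array([(uv[0]-cx)/f,(uv[1]-cy)/f,1]); return -R.T@t,d
def atz(n,uv,z):
    o,d=ray(n,uv); return o+d*(z-o[2])/d[2]
E
python3 - <<'E'
from h import *
for n in('side','top'):
    im=snapshot(n); cv2.imwrite(f'pics/{n}0.png',im)
    f,cx,cy,R,t=K(n); print(n,f,cx,cy,'pos',-R.T@t)
    for l in('clamp','wheel_top','jaw','pointer','mark','lock_pad','white_bottle','red_bottle','tip_box','dish'):
        r=pinpoint(n,l)[:2]
        print(l,[(np.round(q['at'],1).tolist(),round(q['conf'],2)) for q in r])
print(sense())
E
```

```text
side 405.69386280840644 262.87852611883494 194.13290733519997 pos [349.12533218 569.39888944 638.2108225 ]
clamp [([256.0, 229.2], 0.6)]
wheel_top [([263.1, 195.6], 0.89)]
jaw [([257.4, 233.9], 0.48), ([286.9, 216.9], 0.23)]
pointer [([262.9, 226.6], 0.56)]
mark []
lock_pad [([286.1, 216.8], 0.44)]
white_bottle [([283.9, 289.3], 0.67)]
red_bottle [([210.6, 205.2], 0.82)]
tip_box [([261.4, 181.8], 0.57)]
dish [([313.8, 273.2], 0.89), ([261.2, 226.9], 0.74)]
top 406.5018442301302 250.63051600207558 184.64688638321806 pos [ 443.71473631 -283.46336367 1129.86140173]
clamp [([237.8, 179.9], 0.89)]
wheel_top [([253.5, 183.0], 0.98)]
jaw [([234.8, 178.8], 0.57)]
pointer [([233.1, 186.4], 0.39)]
mark [([334.7, 169.4], 0.57), ([273.5, 125.3], 0.25)]
lock_pad [([273.3, 126.9], 0.7), ([238.7, 204.3], 0.58)]
white_bottle [([166.4, 212.8], 0.61)]
red_bottle [([273.2, 125.1], 0.68)]
tip_box [([336.3, 168.0], 0.71), ([241.3, 202.9], 0.6)]
dish [([188.0, 234.6], 0.96)]
{'time': 1.1, 'joint_pos': array([ 6.46047204e+01,  7.47050894e+00,  8.52654570e+01,  5.34055269e-04,
        8.72634167e+01, -4.89171269e+00]), 'qd': array([ 0.05263842, -0.0014604 , -0.02509936, -0.05769696, -0.03603912,
        0.06093863]), 'joint_efforts': array([-1.27790267e-03, -5.69298327e+01, -5.00881720e+01, -2.75766770e-04,
        1.11282479e-03,  7.84273681e-06]), 'tool_pos': array([210.12654535, 562.01358825, 231.32156344]), 'tcp_rot': array([ 1.79999339e+02, -4.78861607e-04,  1.59496408e+02]), 'ft_force': array([-1.47755143, -0.41045284,  0.5734638 ]), 'wrist_torque': array([ 0.01763313, -0.0176498 , -0.0374007 ]), 'grip_force': 0.0, 'finger_gap': 85.34233159770496}
```

Run:
```python
import cv2,numpy as np
a=cv2.imread('pics/side0.png');b=cv2.imread('pics/top0.png')
a=cv2.resize(a[140:340,180:380],None,fx=2.9,fy=2.9,interpolation=2)
b=cv2.resize(b[100:270,150:360],None,fx=3.8,fy=3.4,interpolation=2)
cv2.imwrite('pics/a.png',a);cv2.imwrite('pics/b.png',b)
```

```text
(no output)
```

View pics/a.png

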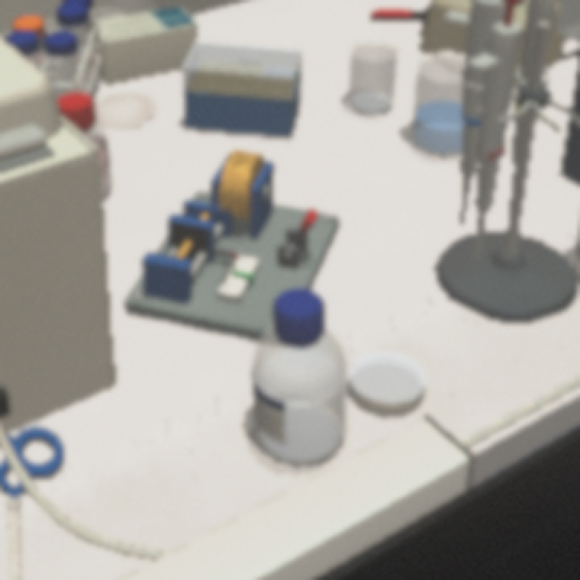

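View pics/b.png

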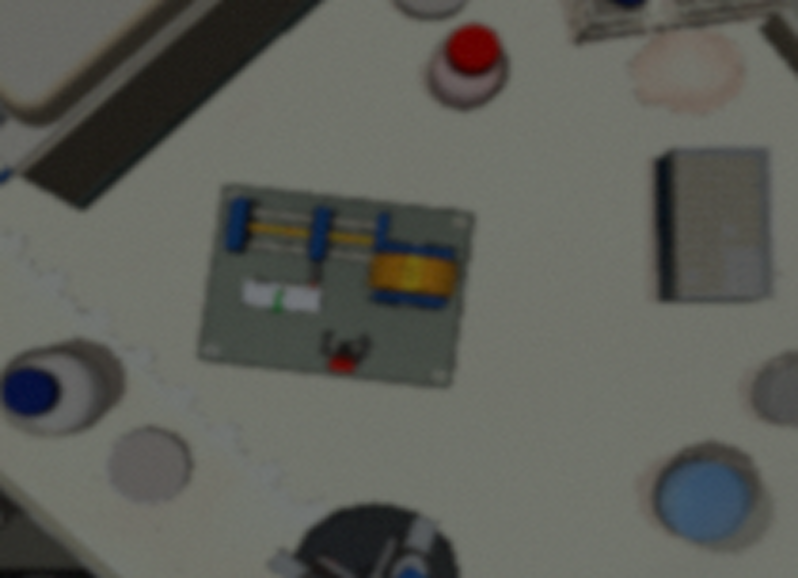

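Side view: the clamp lies mid-picture, with its wheel at about (263,196), pointer at (262,227) and lever pad at (286,215). The bottle stands in front of it and the retort stand to the right. Top view: the plate corners are at (208,154), (274,162), (268,213) and (202,205), with the mark at (223,188) and pointer tip at (233,184). The stand base is at about (249,265), on the robot's side of the clamp.

```bash
cat >> h.py <<'E'
def c2w(p,P):
    c,s=np.cos(p[2]),np.sin(p[2]); P=np.atleast_2d(P).astype(float)
    return np.c_[p[0]+c*P[:,0]-s*P[:,1],p[1]+s*P[:,0]+c*P[:,1],P[:,2]]
E
python3 - <<'E'
from h import *
from scipy.optimize import least_squares
T=[((72.5,92.5,14),(208.4,154.4)),((72.5,-92.5,14),(274.5,162.4)),((-72.5,-92.5,14),(268.2,213.2)),((-72.5,92.5,14),(202.4,205.3)),((0,-50,85),(253.5,183))]
S=[((-72.5,-92.5,14),(296.6,215.2)),((72.5,92.5,14),(224.1,245.2)),((0,-50,85),(263.1,195.6))]
def res(p):
    return np.r_[(proj('top',c2w(p,[a for a,_ in T]))-[b for _,b in T]).ravel(),(proj('side',c2w(p,[a for a,_ in S]))-[b for _,b in S]).ravel()]
c=atz('top',(238,181),10)
s=least_squares(res,[c[0],c[1],0.1],loss='soft_l1'); print(s.x,np.round(s.fun if False else res(s.x),1)); p=s.x
np.save('p.npy',p)
Rinv=lambda X:(c2w([0,0,-p[2]],np.array(X)-[p[0],p[1],0]))
print('wheel',c2w(p,(0,-50,85)),'base yaw',np.degrees(p[2]))
for nm,uv,z in(('mark',(223,188),26),('pointer',(233,184.3),26),('mark',(223,188),26)): 
    X=atz('top',uv,z); print(nm,X,Rinv(X))
for nm,uv,z in(('stand',(248.7,264.7),10),('whitecap',(158,215),128),('redcap',(275,114),103)): print(nm,atz('top',uv,z))
print('stand side',atz('side',(357.6,234.8),10))
a=c2w(p,(-60,-10,28)); print('pivot',a,'pad',c2w(p,(-60-32*np.sin(.45),-10,28+32*np.cos(.45))),atz('top',(240,206.8),56), proj('side',c2w(p,(-60-32*np.sin(.45),-10,28+32*np.cos(.45)))))
im=cv2.imread('pics/top0.png'); im2=cv2.imread('pics/side0.png')
cv2.imwrite('pics/c.png',cv2.convertScaleAbs(np.hstack([im,im2])[:,::1],alpha=1.3)[:, :])
cv2.imwrite('pics/c.png',cv2.resize(cv2.convertScaleAbs(np.vstack([im,im2]),alpha=1.4),None,fx=.78,fy=.78))
E
```

```text
[ 5.09352084e+02 -2.71318270e+02 -1.12756763e-01] [-1.4 -0.6 -0.9 -1.2 -0.1  0.3 -1.5  0.9  3.   1.1 -0.3 -2.2 -2.3 -1.9
  3.7 -1.1]
wheel [[ 503.72618457 -321.00075479   85.        ]] base yaw -6.4604866106942715
mark [ 496.83520807 -232.15595975   26.        ] [[-16.84385363  37.50524418  26.        ]]
pointer [ 506.80477064 -259.31142363   26.        ] [[-3.88212291 11.643981   26.        ]]
mark [ 496.83520807 -232.15595975   26.        ] [[-16.84385363  37.50524418  26.        ]]
stand [ 287.77594016 -301.29571313   10.        ]
whitecap [426.36279086 -77.98894206 128.        ]
redcap [ 682.22092077 -368.79458249  103.        ]
stand side [ 262.1468278  -291.70891871   10.        ]
pivot [[ 448.60792249 -274.50368837   28.        ]] pad [[ 434.77741473 -272.93756217   56.81430728]] [ 445.59936368 -278.28190247   56.        ] [[290.25436019 216.51084563]]
```

View pics/c.png

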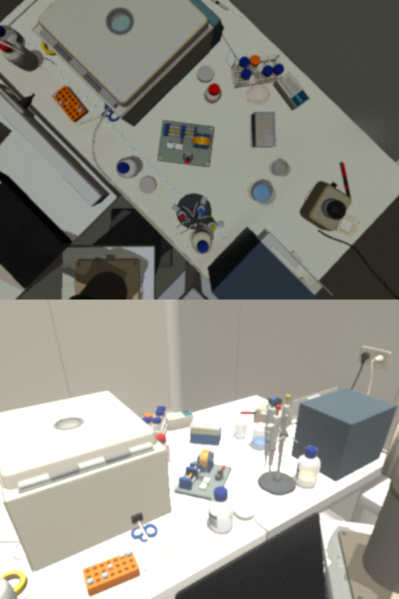

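The combined view shows the incubator at the upper left, the stand between robot and clamp at the right, and the bottle to the left of the clamp. I'll check the heights of these obstacles and refine the clamp pose from colour.

```bash
cat > m.py <<'E'
from h import *
p=np.load('p.npy')
def blob(im,lo,hi,box,amin=3):
    hsv=cv2.cvtColor(im,cv2.COLOR_BGR2HSV); m=cv2.inRange(hsv,np.array(lo),np.array(hi)); k=np.zeros_like(m); x0,y0,x1,y1=box; k[y0:y1,x0:x1]=1; m=m*k
    n,_,st,ce=cv2.connectedComponentsWithStats(m); return [(st[i,:].tolist(),np.round(ce[i],2).tolist()) for i in range(1,n) if st[i,4]>=amin]
if __name__=='__main__':
    t=cv2.imread('pics/top0.png'); s=cv2.imread('pics/side0.png')
    for nm,im,box in(('top',t,(205,155,280,215)),('side',s,(222,185,300,250))):
        for c,lo,hi in(('green',(45,60,30),(85,255,255)),('red',(0,110,60),(8,255,255)),('brass',(12,110,60),(28,255,255)),('blue',(100,110,30),(125,255,255))):
            print(nm,c,blob(im,lo,hi,box))
    # stand height
    for X0 in((287,-301),(262,-292)):
        for z in(200,250,300,350): print(X0,z,proj('side',(*X0,z)).round(),proj('top',(*X0,z)).round())
    # incubator corner
    for z in(0,200,250,300,350,400): print(z,atz('top',(141,128),z).round(),atz('side',(215,186),z).round(),atz('side',(218,282),z).round())
E
python3 m.py
```

```text
top green [([222, 186, 2, 6, 10], [222.6, 188.9])]
top red [([236, 205, 8, 5, 26], [239.38, 207.0])]
top brass [([216, 165, 15, 5, 41], [223.22, 167.29]), ([237, 168, 11, 4, 31], [242.0, 169.71]), ([247, 175, 23, 12, 232], [258.18, 180.2])]
top blue [([209, 158, 7, 16, 73], [212.14, 165.58]), ([231, 161, 6, 16, 67], [233.66, 168.4]), ([249, 163, 20, 13, 73], [255.63, 170.81]), ([248, 186, 19, 5, 49], [256.9, 187.61])]
side green []
side red [([285, 213, 4, 4, 9], [286.56, 214.78])]
side brass [([257, 193, 12, 19, 148], [261.77, 201.03]), ([242, 223, 4, 5, 15], [243.47, 224.87])]
side blue [([243, 215, 5, 2, 8], [245.0, 215.62]), ([232, 229, 12, 4, 23], [237.35, 230.17]), ([276, 241, 14, 9, 100], [282.32, 244.87])]
(287, -301) 200 [[357. 166.]] [[250. 277.]]
(287, -301) 250 [[360. 147.]] [[250. 281.]]
(287, -301) 300 [[363. 126.]] [[251. 285.]]
(287, -301) 350 [[366. 104.]] [[252. 290.]]
(262, -292) 200 [[368. 169.]] [[246. 288.]]
(262, -292) 250 [[371. 149.]] [[246. 293.]]
(262, -292) 300 [[374. 128.]] [[247. 298.]]
(262, -292) 350 [[378. 106.]] [[247. 304.]]
0 [667.  -3.   0.] [ 695. -477.    0.] [568. -70.   0.]
200 [627. -52. 200.] [ 587. -149.  200.] [500. 130. 200.]
250 [617. -65. 250.] [559. -67. 250.] [482. 181. 250.]
300 [607. -77. 300.] [532.  15. 300.] [465. 231. 300.]
350 [598. -90. 350.] [505.  97. 350.] [448. 281. 350.]
400 [ 588. -102.  400.] [478. 179. 400.] [431. 331. 400.]
```

Call:
step_arm(targets=[{"dp": [-0.05,-0.06,-0.15],"angular": [0,0,0],"fingers": 1},{"dp": [-0.15,-0.18,-0.35],"angular": [0,0,0],"fingers": 1},{"dp": [-0.27,-0.33,-0.5],"angular": [0,0,0],"fingers": 1},{"dp": [-0.4,-0.49,-0.58],"angular": [0,0,0],"fingers": 1},{"dp": [-0.5,-0.61,-0.6],"angular": [0,0,0],"fingers": 1},{"dp": [-0.6,-0.74,-0.6],"angular": [0,0,0],"fingers": 1},{"dp": [-0.7,-0.87,-0.6],"angular": [0,0,0],"fingers": 1},{"dp": [-0.8,-1.0,-0.6],"angular": [0,0,0],"fingers": 1}])

```text
time: 2.1
tool_pos: [290.1, 317.6, 351.5]
tcp_rot: [180.0, 0.0, 159.5]
ft_force: [0.6, 0.3, -0.5]
finger_gap: 0.2
grip_force: 0.0
```

Call:
step_arm(targets=[{"dp": [-0.1,-0.12,0],"angular": [0,0,0],"fingers": 1},{"dp": [-0.2,-0.25,0],"angular": [0,0,0],"fingers": 1},{"dp": [-0.3,-0.37,0],"angular": [0,0,0],"fingers": 1},{"dp": [-0.4,-0.5,0],"angular": [0,0,0],"fingers": 1},{"dp": [-0.5,-0.62,0],"angular": [0,0,0],"fingers": 1},{"dp": [-0.6,-0.74,0],"angular": [0,0,0],"fingers": 1},{"dp": [-0.7,-0.87,0],"angular": [0,0,0],"fingers": 1},{"dp": [-0.8,-1.0,0],"angular": [0,0,0],"fingers": 1}])

```text
time: 3.1
tool_pos: [370.0, 74.2, 351.5]
tcp_rot: [180.0, 0.0, 159.5]
ft_force: [0.3, -0.2, 1.0]
finger_gap: -0.3
grip_force: 0.0
```

Call:
step_arm(targets=[{"dp": [-0.1,-0.12,0],"angular": [0,0,0],"fingers": 1},{"dp": [-0.2,-0.25,0],"angular": [0,0,0],"fingers": 1},{"dp": [-0.3,-0.37,0],"angular": [0,0,0],"fingers": 1},{"dp": [-0.4,-0.5,0],"angular": [0,0,0],"fingers": 1},{"dp": [-0.5,-0.62,0],"angular": [0,0,0],"fingers": 1},{"dp": [-0.6,-0.74,0],"angular": [0,0,0],"fingers": 1},{"dp": [-0.7,-0.87,0],"angular": [0,0,0],"fingers": 1},{"dp": [-0.8,-1.0,0],"angular": [0,0,0],"fingers": 1}])

```text
time: 4.1
tool_pos: [449.8, -169.2, 351.4]
tcp_rot: [180.0, 0.0, 159.5]
ft_force: [-0.6, -0.6, 0.4]
finger_gap: -0.4
grip_force: 0.0
```

Call:
step_arm(targets=[{"dp": [-0.08,-0.1,0],"angular": [0,0,0.05],"fingers": 1},{"dp": [-0.17,-0.2,0.1],"angular": [0,0,0.105],"fingers": 1},{"dp": [-0.26,-0.31,0.25],"angular": [0,0,0.16],"fingers": 1},{"dp": [-0.35,-0.42,0.4],"angular": [0,0,0.215],"fingers": 1},{"dp": [-0.43,-0.52,0.55],"angular": [0,0,0.27],"fingers": 1},{"dp": [-0.48,-0.58,0.7],"angular": [0,0,0.325],"fingers": 1},{"dp": [-0.5,-0.61,0.82],"angular": [0,0,0.38],"fingers": 1},{"dp": [-0.5,-0.61,0.9],"angular": [0,0,0.422],"fingers": 1}])

```text
time: 5.1
tool_pos: [499.9, -317.6, 169.5]
tcp_rot: [-179.9, -0.1, 83.2]
ft_force: [-0.6, 0.5, -0.7]
finger_gap: -0.1
grip_force: 0.0
```

```bash
cat > fit.py <<'E'
from m import *
from scipy.optimize import least_squares
# refined features (clamp coords -> pixel): plate corners, wheel brass centroid (visible cap), pad
T=[((72.5,92.5,14),(208.4,154.4)),((72.5,-92.5,14),(274.5,162.4)),((-72.5,-92.5,14),(268.2,213.2)),((-72.5,92.5,14),(202.4,205.3)),((0,-50,80),(258.2,180.2))]
S=[((-72.5,-92.5,14),(296.6,215.2)),((72.5,92.5,14),(224.1,245.2)),((0,-50,85),(263.8,196))]
for nm,Q in(('top',T),('side',S)):
    r=least_squares(lambda p:(proj(nm,c2w(p,[a for a,_ in Q]))-[b for _,b in Q]).ravel(),[509,-271,-.11])
    print(nm,r.x,np.round(r.fun,1),'wheel',c2w(r.x,(0,-50,85)))
E
python3 fit.py
python3 - <<'E'
from h import *
a=snapshot('side');b=snapshot('top')
cv2.imwrite('pics/s1.png',a);cv2.imwrite('pics/t1.png',b)
s=sense();print(s['time'],s['tool_pos'],s['tcp_rot'])
print(proj('side',s['tool_pos']),proj('top',s['tool_pos']))
a=cv2.resize(a[90:270,200:400],None,fx=2.9,fy=3,interpolation=2)[:,:400]
b=cv2.resize(b[130:310,180:310],None,fx=3,fy=3,interpolation=2)
cv2.imwrite('pics/d.png',np.hstack([a,b]))
E
```

```text
top [ 5.11404176e+02 -2.74420991e+02 -1.14488039e-01] [-0.2 -1.4  0.3 -1.9  1.  -0.4 -0.4  0.1 -0.6  3.3] wheel [[ 505.69227173 -324.09366103   85.        ]]
side [ 5.07471008e+02 -2.63893054e+02 -7.29034823e-02] [-1.  -1.4 -1.4  1.1  2.5 -0.1] wheel [[ 503.82906183 -313.76023988   85.        ]]
5.2 [ 499.26995492 -316.59190431  168.6451204 ] [-1.79784991e+02 -1.28432361e-01  8.34302906e+01]
[[268.53911499 166.96897055]] [[255.86980071 183.96137484]]
```

View pics/d.png

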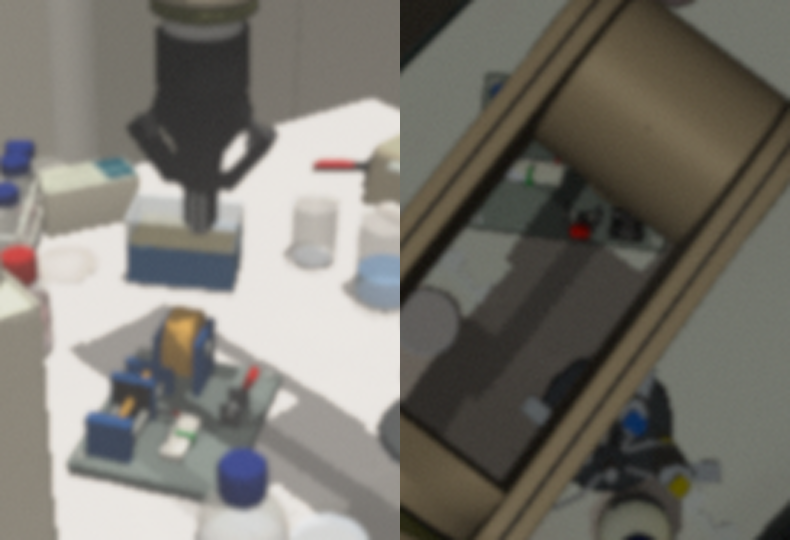

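Side view now shows the fingertip at (269,166), just as projected, so the side calibration is good. The wheel top is at about (264,193). The top view is partly blocked by the arm. I'll triangulate the wheel, pad, pointer and mark directly.

Run:
```python
from m import *
for z in(78,82,85): print('wheel',z,atz('top',(258.3,180.6),z).round(1),atz('side',(263.8,194),z).round(1))
def tri(u,v):
    o1,d1=ray('top',u);o2,d2=ray('side',v); A=np.c_[d1,-d2]; k=np.linalg.lstsq(A,o2-o1,rcond=None)[0]; a,b=o1+d1*k[0],o2+d2*k[1]; return ((a+b)/2).round(1),(a-b).round(1)
print('wheel',tri((258.3,180.6),(263.8,194)))
print('pad',tri((239.4,207),(286.6,214.8)))
print('corner -x-y',tri((268.2,213.2),(296.6,215.2)),'+x+y',tri((208.4,154.4),(224.1,245.2)))
im=cv2.imread('pics/side0.png'); im1=cv2.imread('pics/s1.png')
for n,i in(('0',im),('1',im1)):
    for l,lo,hi in(('g',(40,25,30),(90,255,255)),('r',(0,60,60),(8,255,255)),('r2',(170,60,60),(180,255,255))): print(n,l,blob(i,lo,hi,(222,185,300,250),2))
```

```text
wheel 78 [ 513.2 -326.1   78. ] [ 513.9 -333.2   78. ]
wheel 82 [ 513.  -325.9   82. ] [ 512.8 -326.8   82. ]
wheel 85 [ 512.8 -325.8   85. ] [ 511.9 -322.    85. ]
wheel (array([ 512.8, -325.9,   82.5]), array([0.3, 0. , 0. ]))
pad (array([ 444.9, -276.7,   58.2]), array([0.4, 0. , 0. ]))
corner -x-y (array([ 426.8, -355.9,    6.1]), array([ 1.8,  0.2, -0. ])) +x+y (array([ 589.3, -191.2,    6. ]), array([3.9, 0.7, 0.6]))
0 g [([260, 233, 8, 5, 26], [263.88, 234.35])]
0 r [([284, 212, 6, 8, 28], [286.18, 215.46])]
0 r2 []
1 g [([260, 233, 8, 5, 26], [263.88, 234.35])]
1 r [([284, 212, 6, 8, 30], [286.27, 215.27])]
1 r2 []
```

Call:
step_arm(targets=[{"dp": [-0.03,0.02,0.1],"angular": [0,0,0],"fingers": 1},{"dp": [-0.06,0.05,0.2],"angular": [0,0,0],"fingers": 1},{"dp": [-0.1,0.07,0.3],"angular": [0,0,0],"fingers": 1},{"dp": [-0.1,0.07,0.38],"angular": [0,0,0],"fingers": 1},{"dp": [-0.1,0.07,0.42],"angular": [0,0,0],"fingers": 1},{"dp": [-0.1,0.07,0.445],"angular": [0,0,0],"fingers": 1},{"dp": [-0.1,0.07,0.4575],"angular": [0,0,0],"fingers": 1},{"dp": [-0.1,0.07,0.4575],"angular": [0,0,0],"fingers": 1}])

```text
time: 6.2
tool_pos: [512.4, -339.0, 80.5]
tcp_rot: [180.0, 0.0, 83.5]
ft_force: [-2.6, 0.1, 3.0]
finger_gap: 0.1
grip_force: 1.5
```

Run:
```python
from h import *
s=sense();print(s['time'],s['tool_pos'],s['tcp_rot'],s['ft_force'])
a=snapshot('side');cv2.imwrite('pics/s2.png',a)
cv2.imwrite('pics/e.png',cv2.resize(a[170:260,215:315],None,fx=6,fy=6,interpolation=2))
```

```text
6.2 [ 512.36012099 -339.00787665   80.54005197] [1.79968332e+02 3.04553226e-02 8.35495158e+01] [-2.62015738  0.0955168   2.97873346]
```

View pics/e.png

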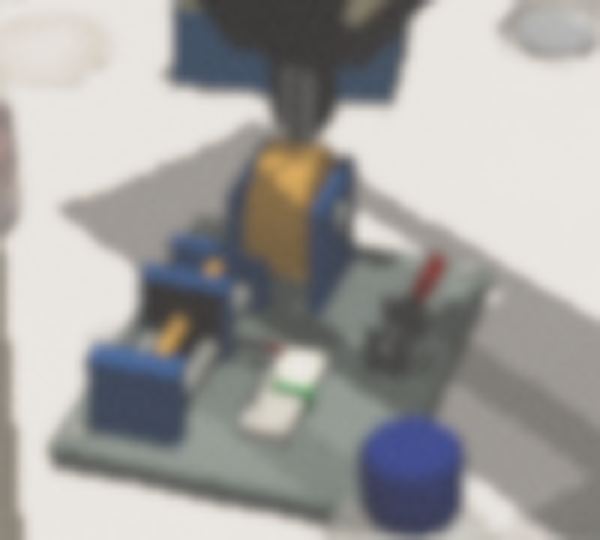

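The fingertip rests on the wheel. In the side picture the pointer is at (260,227) and the green mark at (263.8,234.3). First stroke.

Call:
step_arm(targets=[{"dp": [0.02,0,0],"angular": [0,0,0],"fingers": 1},{"dp": [0.05,0,0],"angular": [0,0,0],"fingers": 1},{"dp": [0.08,0,0],"angular": [0,0,0],"fingers": 1},{"dp": [0.11,0,0],"angular": [0,0,0],"fingers": 1},{"dp": [0.13,0,0],"angular": [0,0,0],"fingers": 1},{"dp": [0.13,0,0],"angular": [0,0,0],"fingers": 1},{"dp": [0.13,0,-0.03],"angular": [0,0,0],"fingers": 1},{"dp": [0.13,0,-0.075],"angular": [0,0,0],"fingers": 1}])

```text
time: 7.25
tool_pos: [514.4, -312.6, 94.3]
tcp_rot: [-179.9, -0.1, 83.5]
ft_force: [0.2, 0.4, 0.5]
finger_gap: -0.1
grip_force: 0.0
```

```bash
cat > look.py <<'E'
import sys
from m import *
def pm(im):
    g=blob(im,(40,25,30),(90,255,255),(250,222,280,245),2)
    hsv=im.astype(int); red=(hsv[...,2]-np.maximum(hsv[...,0],hsv[...,1]))[218:245,250:275].clip(4)-4
    ys,xs=np.mgrid[218:245,250:275]; 
    return g,(round((red*xs).sum()/max(red.sum(),1),2),round((red*ys).sum()/max(red.sum(),1),2),red.max())
if __name__=='__main__':
    a=snapshot('side'); cv2.imwrite('pics/'+sys.argv[1]+'.png',a)
    b=snapshot('top'); cv2.imwrite('pics/'+sys.argv[1]+'t.png',b)
    for i in(cv2.imread('pics/side0.png'),cv2.imread('pics/s2.png'),a): print(pm(i))
    print('net',[(np.round(q['at'],1),round(q['conf'],2)) for q in pinpoint('side','pointer')],[(np.round(q['at'],1),round(q['conf'],2)) for q in pinpoint('side','mark')])
    y=0.113; 
    u=proj('side',[(505,-260,26),(505+10*np.sin(y),-260+10*np.cos(y),26),(505-10*np.cos(y),-260+10*np.sin(y),26)]); print('px per 10mm y',u[1]-u[0],'per -10mm x',u[2]-u[0])
    u=proj('top',[(505,-260,26),(505+10*np.sin(y),-260+10*np.cos(y),26),(505-10*np.cos(y),-260+10*np.sin(y),26)]); print('top px per 10mm y',u[1]-u[0],'per -10mm x',u[2]-u[0])
    s=sense();print(s['time'],s['tool_pos'],s['ft_force'])
E
python3 look.py s3
```

```text
([([260, 233, 8, 5, 26], [263.88, 234.35])], (np.float64(260.46), np.float64(227.75), np.int64(12)))
([([260, 233, 8, 5, 25], [263.84, 234.52])], (np.float64(260.45), np.float64(229.48), np.int64(13)))
([([260, 233, 8, 5, 27], [264.0, 234.3])], (np.float64(259.55), np.float64(228.9), np.int64(28)))
net [] []
px per 10mm y [-1.16454721  2.21159609] per -10mm x [3.73745752 0.68875015]
top px per 10mm y [-3.65987002 -0.4016521 ] per -10mm x [-0.40716321  3.65367606]
7.45 [ 515.08963007 -313.13257729   94.94995418] [0.15243165 0.16572652 0.53082452]
```

Run:
```python
import cv2,numpy as np
f=lambda n,x0,y0:cv2.resize(cv2.imread(f'pics/{n}.png')[y0:y0+36,x0:x0+48],None,fx=8,fy=8,interpolation=2)
g=lambda i:cv2.convertScaleAbs(i,alpha=1.7)
cv2.imwrite('pics/f.png',np.vstack([np.hstack([f('side0',236,210),f('s3',236,210)]),np.hstack([g(f('top0',206,160)),g(f('s3t',206,160))])]))
```

```text
(no output)
```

View pics/f.png

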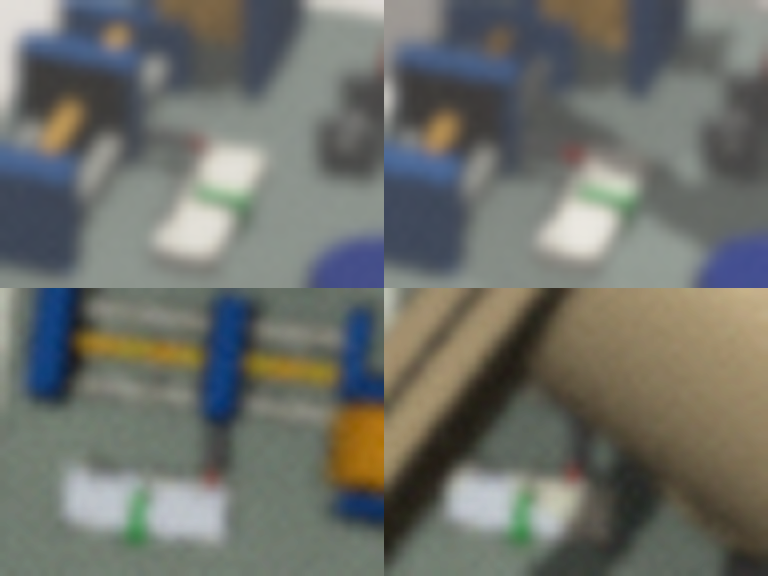

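Top view, clearly readable: the pointer moved from column 232.2 to 229.6 (about 7 mm), and the mark line is at about 223.7 on that row. That leaves about 16 mm, or 60 mm of rim. Two more full strokes, then another look.

Call:
step_arm(targets=[{"dp": [-0.07,0,0],"angular": [0,0,0],"fingers": 1},{"dp": [-0.13,0,0],"angular": [0,0,0],"fingers": 1},{"dp": [-0.13,0,0.05],"angular": [0,0,0],"fingers": 1},{"dp": [-0.13,0,0.075],"angular": [0,0,0],"fingers": 1},{"dp": [-0.1,0,0.075],"angular": [0,0,0],"fingers": 1},{"dp": [-0.065,0,0.075],"angular": [0,0,0],"fingers": 1},{"dp": [-0.03,0,0.075],"angular": [0,0,0],"fingers": 1},{"dp": [0,0,0.075],"angular": [0,0,0],"fingers": 1}])

```text
time: 8.45
tool_pos: [515.5, -312.3, 80.2]
tcp_rot: [180.0, 0.0, 83.6]
ft_force: [0.7, -0.6, 4.7]
finger_gap: 0.1
grip_force: 1.8
```

Call:
step_arm(targets=[{"dp": [0,0,0],"angular": [0,0,0],"fingers": 1},{"dp": [0,0,-0.04],"angular": [0,0,0],"fingers": 1},{"dp": [0,0,-0.075],"angular": [0,0,0],"fingers": 1},{"dp": [-0.07,0,-0.075],"angular": [0,0,0],"fingers": 1},{"dp": [-0.13,0,-0.075],"angular": [0,0,0],"fingers": 1},{"dp": [-0.13,0,-0.03],"angular": [0,0,0],"fingers": 1},{"dp": [-0.13,0,0],"angular": [0,0,0],"fingers": 1},{"dp": [-0.13,0,0],"angular": [0,0,0],"fingers": 1}])

```text
time: 9.45
tool_pos: [512.1, -338.7, 79.3]
tcp_rot: [-180.0, -0.0, 83.5]
ft_force: [-0.5, -0.5, 4.7]
finger_gap: -0.2
grip_force: 2.0
```

Call:
step_arm(targets=[{"dp": [0.02,0,0],"angular": [0,0,0],"fingers": 1},{"dp": [0.05,0,0],"angular": [0,0,0],"fingers": 1},{"dp": [0.08,0,0],"angular": [0,0,0],"fingers": 1},{"dp": [0.11,0,0],"angular": [0,0,0],"fingers": 1},{"dp": [0.13,0,0],"angular": [0,0,0],"fingers": 1},{"dp": [0.13,0,0],"angular": [0,0,0],"fingers": 1},{"dp": [0.13,0,-0.03],"angular": [0,0,0],"fingers": 1},{"dp": [0.13,0,-0.075],"angular": [0,0,0],"fingers": 1}])

```text
time: 10.45
tool_pos: [514.4, -312.6, 94.3]
tcp_rot: [-179.9, -0.1, 83.5]
ft_force: [-0.8, -0.1, 0.3]
finger_gap: -0.2
grip_force: 0.0
```

```bash
cat > pk.py <<'E'
import sys
from m import *
def an(b):  # subpixel columns: red pointer tip and green mark in top view
    c=b[176:200,214:242].astype(float); ys,xs=np.mgrid[176:200,214:242]
    G=(c[...,1]-np.maximum(c[...,0],c[...,2])-12).clip(0)*(ys>=184); R=(c[...,2]-np.maximum(c[...,0],c[...,1])-10).clip(0)*(ys<190)
    w=lambda W:np.array([(W*xs).sum(),(W*ys).sum()])/max(W.sum(),1)
    g,r=w(G),w(R); M=np.array([[-.366,-.0407],[-.0402,.3654]]); 
    return g.round(2),r.round(2),'gap y, x mm',np.linalg.solve(M,g-r).round(1)
if __name__=='__main__':
    b=snapshot('top'); a=snapshot('side'); n=sys.argv[1]
    cv2.imwrite(f'pics/{n}t.png',b);cv2.imwrite(f'pics/{n}.png',a)
    for i in('top0','s3t',n+'t'): print(i,an(cv2.imread(f'pics/{i}.png')))
    print(sense()['time'],sense()['tool_pos'])
    f=lambda n,x0,y0:cv2.resize(cv2.imread(f'pics/{n}.png')[y0:y0+36,x0:x0+48],None,fx=8,fy=8,interpolation=2)
    cv2.imwrite(f'pics/{n}v.png',np.hstack([f(n,236,210),cv2.convertScaleAbs(f(n+'t',206,160),alpha=1.7)]))
E
python3 pk.py s4
```

```text
top0 (array([222.56, 189.13]), array([232.  , 183.33]), 'gap y, x mm', array([23.7, 18.5]))
s3t (array([222.62, 188.91]), array([229.23, 182.88]), 'gap y, x mm', array([16. , 18.2]))
s4t (array([222.66, 188.96]), array([223.8, 182.3]), 'gap y, x mm', array([ 1.1, 18.4]))
10.55 [ 515.48686983 -313.44271144   95.9513916 ]
```

View pics/s4v.png

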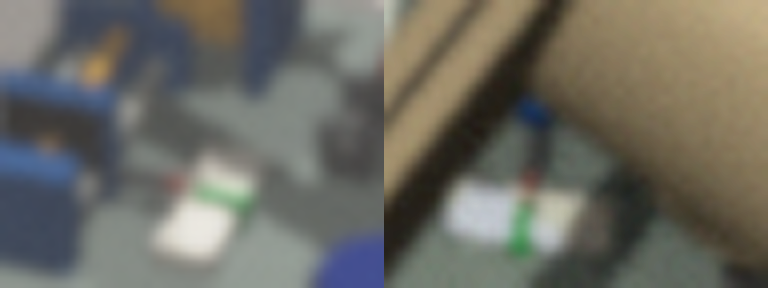

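The pointer now stands almost on the mark: pointer tip at column 223.8, mark at 222.7, about 1.1 mm short after allowing for the slope. A 3 mm nudge of the rim should centre it.

Call:
step_arm(targets=[{"dp": [-0.065,0,0],"angular": [0,0,0],"fingers": 1},{"dp": [-0.065,0,0.05],"angular": [0,0,0],"fingers": 1},{"dp": [-0.065,0,0.075],"angular": [0,0,0],"fingers": 1},{"dp": [-0.06,0,0.075],"angular": [0,0,0],"fingers": 1},{"dp": [-0.05,0,0.075],"angular": [0,0,0],"fingers": 1},{"dp": [-0.05,0,0.075],"angular": [0,0,0],"fingers": 1},{"dp": [-0.05,0,0.04],"angular": [0,0,0],"fingers": 1},{"dp": [-0.05,0,0],"angular": [0,0,0],"fingers": 1}])

```text
time: 11.55
tool_pos: [513.6, -322.4, 94.6]
tcp_rot: [-179.9, -0.1, 83.5]
ft_force: [0.5, 0.7, 0.2]
finger_gap: -0.1
grip_force: 0.0
```

```bash
python3 pk.py s5
python3 - <<'E'
from pk import *
for k in range(4): print(an(snapshot('top')))
from look import pm
for n in('side0','s4','s5'): print(pm(cv2.imread(f'pics/{n}.png')))
E
```

```text
top0 (array([222.56, 189.13]), array([232.  , 183.33]), 'gap y, x mm', array([23.7, 18.5]))
s3t (array([222.62, 188.91]), array([229.23, 182.88]), 'gap y, x mm', array([16. , 18.2]))
s5t (array([222.62, 189.05]), array([222.72, 181.92]), 'gap y, x mm', array([-1.9, 19.3]))
11.65 [ 514.47634257 -323.14502117   95.97932132]
(array([222.59, 189.1 ]), array([222.42, 181.68]), 'gap y, x mm', array([-2.7, 20. ]))
(array([222.59, 189.1 ]), array([222.52, 181.79]), 'gap y, x mm', array([-2.4, 19.8]))
(array([222.59, 189.04]), array([222.21, 181.6 ]), 'gap y, x mm', array([-3.3, 20. ]))
(array([222.6 , 189.13]), array([222.26, 181.67]), 'gap y, x mm', array([-3.1, 20.1]))
([([260, 233, 8, 5, 26], [263.88, 234.35])], (np.float64(260.46), np.float64(227.75), np.int64(12)))
([([260, 233, 9, 5, 28], [264.04, 234.39])], (np.float64(257.27), np.float64(231.59), np.int64(18)))
([([260, 233, 8, 5, 24], [263.83, 234.46])], (np.float64(256.78), np.float64(231.71), np.int64(17)))
```

Run:
```python
from m import *
for n in('s3t','s4t','s5t'):
    c=cv2.imread(f'pics/{n}.png').astype(int); r=c[...,2]-np.maximum(c[...,0],c[...,1]); print(n); print(r[177:187,214:234])
```

```text
s3t
[[  3   3   2   1   1  -1  -3  -6  -5  -5  -5  -5  -5  -5  -5  -1   1   2
    3   4]
 [  2   4   1   0  -2  -3  -5  -6  -4  -5  -5  -5  -4  -5  -4  -2   0   1
    1   1]
 [  2   1   1  -1  -5  -4  -5  -5  -5  -5  -6  -6  -6  -5  -3  -3  -1  -1
   -2  -3]
 [  3   3  -2  -1  -5  -4  -5  -6  -4  -6  -6  -6  -4  -5  -3  -2  -1  -1
   -5  -6]
 [  2  -1   1  -1  -4  -4  -4  -5  -4  -6  -4  -4  -5  -4   0   5   4   1
   -4  -4]
 [  1   1   0   0  -1  -3  -3  -4  -3  -4  -3  -3  -5  -2   7  15  11  -1
   -2  -3]
 [  1   1  -2   0  -4  -3  -4  -3  -2  -1  -1   0  -1   0   9  22  15   3
   -2  -2]
 [ -1  -2  -3  -5  -5  -9  -5  -3  -3  -5  -2  -1   2   1   7  13   8   3
   -1   0]
 [ -3  -2  -5  -7  -8  -6  -7  -5  -9 -13  -8  -3   1   2   3   2   4   2
    1   0]
 [ -4  -6  -8  -7  -8  -7  -7  -8 -17 -28 -15  -3   1  -1   0   0   1   3
    2   1]]
s4t
[[  1   4   3   1   1  -1  -4  -5  -4  -2  -1  -2  -3  -4  -4  -3  -3  -1
    3   5]
 [  1   1   4   2  -1  -2  -5  -5  -5  -3  -1  -1  -2  -4  -6  -6  -5  -4
   -1   1]
 [  2   2   3  -2  -3  -3  -5  -5  -4  -3  -1  -1  -3  -4  -6  -3  -5  
[... 764 characters left out ...]
  -3  -4
   -5  -6]
 [ 10   9   8   6   3   2   2   4   1   2   0  -4  -4  -7  -4  -5  -6  -4
   -4  -5]
 [ 11   7   6   3   4   3   2   1   0   3   2  -2  -3  -5  -4  -4  -5  -4
   -8  -5]
 [  8   6   4   2   1   3   3   1   4  12   7   0  -6  -5  -7  -5  -5  -5
   -6  -4]
 [  7   4   3   2   3   3   0   2  10  22  19   3  -4  -4  -4  -5  -6  -3
   -4  -6]
 [  5   3   5   3   4   1  -1  -2   7  18  15   4  -2  -1  -2  -1  -2  -3
   -2  -4]
 [  2   2   2   1   0   1  -4  -4   0   5   5   0   2   0  -2   0  -1  -2
    0  -1]
 [  2   2   1   0  -1  -5  -6  -6 -11 -13  -6  -2   0   0   0   1   0   1
    2   0]
 [  2   2   2   0  -3  -6  -7  -8 -19 -27 -16  -5  -1  -2  -1   0   0   2
    0   1]]
```

View pics/s5v.png

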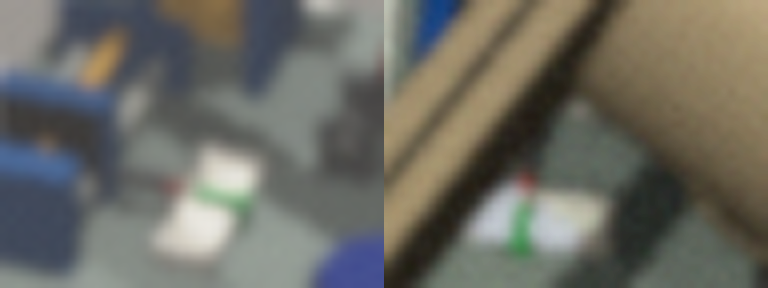

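After leaving out the arm's tan edge, the pointer tip is at (223.3,182.2) and the mark line meets that row at 223.35, so the pointer is on the mark to about 0.3 mm. Next is the lever: lift, move in front of its pad and lower.

Call:
step_arm(targets=[{"dp": [0,0,-0.07],"angular": [0,0,0],"fingers": 1},{"dp": [0.04,-0.1,-0.1],"angular": [0,0,0],"fingers": 1},{"dp": [0.09,-0.25,-0.1],"angular": [0,0,0],"fingers": 1},{"dp": [0.14,-0.4,-0.1],"angular": [0,0,0],"fingers": 1},{"dp": [0.185,-0.55,-0.07],"angular": [0,0,0],"fingers": 1},{"dp": [0.185,-0.56,0],"angular": [0,0,0],"fingers": 1},{"dp": [0.185,-0.56,0.12],"angular": [0,0,0],"fingers": 1},{"dp": [0.185,-0.56,0.21],"angular": [0,0,0],"fingers": 1}])

```text
time: 12.85
tool_pos: [407.3, -273.8, 52.1]
tcp_rot: [180.0, 0.0, 83.5]
ft_force: [0.0, -0.1, 0.3]
finger_gap: 0.1
grip_force: 0.0
```

Run:
```python
from h import *
a=snapshot('side');b=snapshot('top');cv2.imwrite('pics/s6.png',a)
s=sense();print(s['time'],s['tool_pos'],s['ft_force'],proj('side',s['tool_pos']))
cv2.imwrite('pics/g.png',np.hstack([cv2.resize(a[170:260,235:335],None,fx=4,fy=4,interpolation=2),cv2.resize(b[150:240,200:300],None,fx=4,fy=4,interpolation=2)]))
```

```text
12.95 [ 405.78925506 -272.54382597   50.48087352] [-0.0588932  -0.60098535  0.34264478] [[301.5710295  219.91232312]]
```

View pics/g.png

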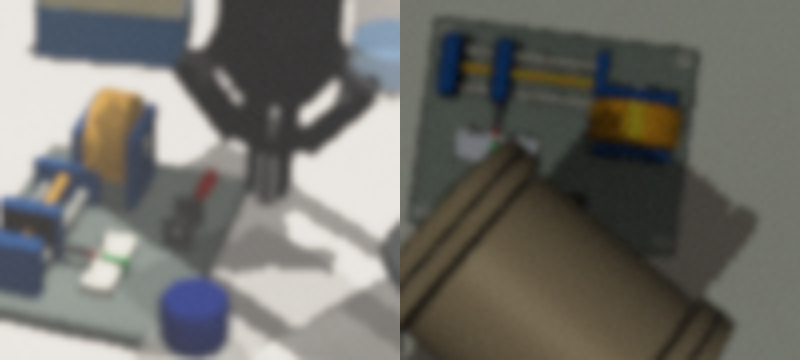

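The fingertip is just in front of the lever at (302,219) in the side picture, in line with the red pad at (287,216). Pushing.

Call:
step_arm(targets=[{"dp": [0,0.03,0],"angular": [0,0,0],"fingers": 1},{"dp": [0,0.06,0],"angular": [0,0,0],"fingers": 1},{"dp": [0,0.09,0],"angular": [0,0,0],"fingers": 1},{"dp": [0,0.12,0],"angular": [0,0,0],"fingers": 1},{"dp": [0,0.15,0],"angular": [0,0,0],"fingers": 1},{"dp": [0,0.18,0],"angular": [0,0,0],"fingers": 1},{"dp": [0,0.2,0],"angular": [0,0,0],"fingers": 1},{"dp": [0,0.21,0],"angular": [0,0,0],"fingers": 1}])

```text
time: 13.95
tool_pos: [448.8, -278.3, 52.6]
tcp_rot: [-180.0, -0.0, 83.5]
ft_force: [-1.5, -0.0, 1.0]
finger_gap: -0.3
grip_force: 1.0
```

Call:
step_arm(targets=[{"dp": [0,0,0],"angular": [0,0,0],"fingers": 1},{"dp": [0,0.003,0],"angular": [0,0,0],"fingers": 1},{"dp": [0,0.006,0],"angular": [0,0,0],"fingers": 1},{"dp": [0,0.009,0],"angular": [0,0,0],"fingers": 1},{"dp": [0,0.012,0],"angular": [0,0,0],"fingers": 1},{"dp": [0,0.015,0],"angular": [0,0,0],"fingers": 1},{"dp": [0,0.015,0],"angular": [0,0,0],"fingers": 1},{"dp": [0,0.015,0],"angular": [0,0,0],"fingers": 1}])

```text
time: 14.95
tool_pos: [451.6, -278.6, 52.8]
tcp_rot: [-180.0, -0.0, 83.5]
ft_force: [-1.3, 0.5, -0.8]
finger_gap: 0.1
grip_force: 0.7
```

```bash
cat > lev.py <<'E'
import sys
from m import *
a=snapshot('side');cv2.imwrite(f'pics/{sys.argv[1]}.png',a)
s=sense();print(s['time'],s['tool_pos'],s['ft_force'])
print(blob(a,(0,100,50),(8,255,255),(265,195,305,230),2))
P=np.array([445,-277])+0 # pad start
c,sn=np.cos(-.113),np.sin(-.113); W=np.array([513,-325.9])
for L in(0,.1,.8,.9,1.): 
    x,y=-60+32*np.sin(L-.5),40; print(L,proj('side',(W[0]+c*x-sn*y,W[1]+sn*x+c*y,28+32*np.cos(L-.5))).round(1))
E
python3 lev.py s7
```

```text
15.0 [ 451.57652765 -278.59698749   52.79357605] [-2.58753129  0.80016953 -0.34184706]
[([277, 212, 2, 5, 9], [277.56, 213.78])]
0 [[287.4 215.4]]
0.1 [[286.3 214.7]]
0.8 [[278.  212.9]]
0.9 [[276.8 213.1]]
1.0 [[275.7 213.3]]
```

Call:
step_arm(targets=[{"dp": [0,0.003,0],"angular": [0,0,0],"fingers": 1},{"dp": [0,0.006,0],"angular": [0,0,0],"fingers": 1},{"dp": [0,0.009,0],"angular": [0,0,0],"fingers": 1},{"dp": [0,0.012,0],"angular": [0,0,0],"fingers": 1},{"dp": [0,0.012,0],"angular": [0,0,0],"fingers": 1},{"dp": [0,0.012,0],"angular": [0,0,0],"fingers": 1},{"dp": [0,0.012,0],"angular": [0,0,0],"fingers": 1},{"dp": [0,0.012,0],"angular": [0,0,0],"fingers": 1}])

```text
time: 16.0
tool_pos: [454.0, -279.0, 52.9]
tcp_rot: [180.0, 0.0, 83.5]
ft_force: [-0.9, -0.3, -0.4]
finger_gap: 0.1
grip_force: 0.4
```

```bash
python3 lev.py s8|head -2
```

```text
16.05 [ 454.05480515 -278.95063485   52.88305869] [-1.51349477 -0.14702407 -0.21457213]
[([276, 212, 2, 5, 9], [276.56, 213.78])]
```

Call:
step_arm(targets=[{"dp": [0,0.003,0],"angular": [0,0,0],"fingers": 1},{"dp": [0,0.006,0],"angular": [0,0,0],"fingers": 1},{"dp": [0,0.009,0],"angular": [0,0,0],"fingers": 1},{"dp": [0,0.01,0],"angular": [0,0,0],"fingers": 1},{"dp": [0,0.01,0],"angular": [0,0,0],"fingers": 1},{"dp": [0,0.01,0],"angular": [0,0,0],"fingers": 1},{"dp": [0,0.01,0],"angular": [0,0,0],"fingers": 1},{"dp": [0,0.01,0],"angular": [0,0,0],"fingers": 1}])

```text
time: 17.05
tool_pos: [456.0, -279.1, 52.8]
tcp_rot: [180.0, 0.0, 83.5]
ft_force: [-0.7, 0.4, -0.7]
finger_gap: -0.1
grip_force: 0.6
```

```bash
python3 lev.py s9|head -2
```

```text
17.1 [ 455.97196338 -279.12241222   52.81920428] [-1.60008948 -0.42189992 -1.25097502]
[([275, 212, 3, 5, 10], [276.0, 213.8])]
```

Call:
step_arm(targets=[{"dp": [0,0.003,0],"angular": [0,0,0],"fingers": 1},{"dp": [0,0.006,0],"angular": [0,0,0],"fingers": 1},{"dp": [0,0.009,0],"angular": [0,0,0],"fingers": 1},{"dp": [0,0.01,0],"angular": [0,0,0],"fingers": 1},{"dp": [0,0.01,0],"angular": [0,0,0],"fingers": 1},{"dp": [0,0.01,0],"angular": [0,0,0],"fingers": 1},{"dp": [0,0.01,0],"angular": [0,0,0],"fingers": 1},{"dp": [0,0.01,0],"angular": [0,0,0],"fingers": 1}])

```text
time: 18.1
tool_pos: [457.9, -279.4, 52.8]
tcp_rot: [180.0, 0.0, 83.5]
ft_force: [-1.0, 0.5, -0.9]
finger_gap: 0.2
grip_force: 0.6
```

```bash
python3 lev.py s10|head -2
```

```text
18.15 [ 457.96144081 -279.35928636   52.81862165] [-0.75161048  0.15056014  0.18696955]
[([275, 213, 3, 4, 7], [275.71, 214.57])]
```

Call:
step_arm(targets=[{"dp": [0,0.003,0],"angular": [0,0,0],"fingers": 1},{"dp": [0,0.006,0],"angular": [0,0,0],"fingers": 1},{"dp": [0,0.009,0],"angular": [0,0,0],"fingers": 1},{"dp": [0,0.01,0],"angular": [0,0,0],"fingers": 1},{"dp": [0,0.01,0],"angular": [0,0,0],"fingers": 1},{"dp": [0,0.01,0],"angular": [0,0,0],"fingers": 1},{"dp": [0,0.01,0],"angular": [0,0,0],"fingers": 1},{"dp": [0,0.01,0],"angular": [0,0,0],"fingers": 1}])

```text
time: 19.15
tool_pos: [460.0, -279.6, 52.8]
tcp_rot: [180.0, 0.0, 83.5]
ft_force: [-1.5, -0.3, -1.5]
finger_gap: 0.1
grip_force: 0.6
```

```bash
python3 lev.py s11|head -2
python3 - <<'E'
from h import *
a=snapshot('side'); cv2.imwrite('pics/i.png',cv2.resize(a[185:240,245:315],None,fx=10,fy=10,interpolation=2))
print(sense()['joint_efforts'].round(1))
E
```

```text
19.2 [ 459.95954907 -279.58725612   52.81841645] [-0.21812144 -0.27121542  0.51420894]
[([274, 212, 3, 5, 10], [274.7, 213.9])]
[  0.3 -51.7 -45.4   0.2  -0.5  -0. ]
```

View pics/i.png

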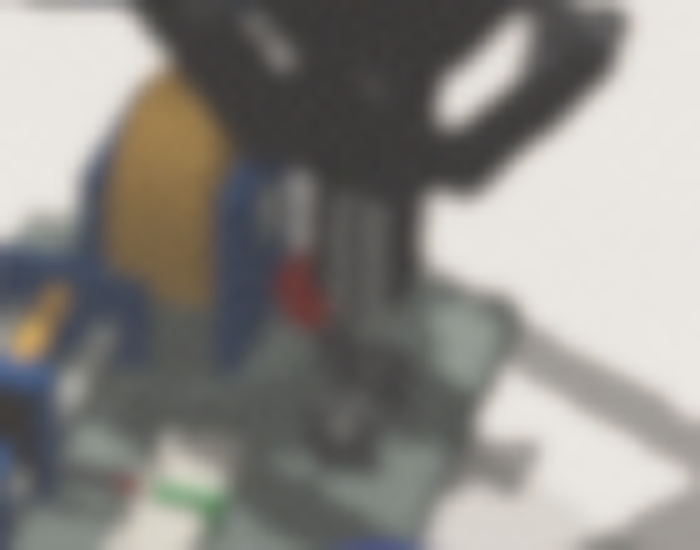

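The pad now leans well away from the robot, at about (275,214) in the side picture with the finger behind it. I haven't felt the stop yet, so I'll keep creeping.

Call:
step_arm(targets=[{"dp": [0,0.003,0],"angular": [0,0,0],"fingers": 1},{"dp": [0,0.006,0],"angular": [0,0,0],"fingers": 1},{"dp": [0,0.009,0],"angular": [0,0,0],"fingers": 1},{"dp": [0,0.01,0],"angular": [0,0,0],"fingers": 1},{"dp": [0,0.01,0],"angular": [0,0,0],"fingers": 1},{"dp": [0,0.01,0],"angular": [0,0,0],"fingers": 1},{"dp": [0,0.01,0],"angular": [0,0,0],"fingers": 1},{"dp": [0,0.01,0],"angular": [0,0,0],"fingers": 1}])

```text
time: 20.25
tool_pos: [461.1, -279.7, 52.6]
tcp_rot: [-179.9, -0.0, 83.5]
ft_force: [-5.9, 0.6, 1.6]
finger_gap: 0.1
grip_force: 3.3
```

```bash
python3 lev.py s12|head -2
python3 - <<'E'
from h import *
s=sense();print(s['joint_efforts'].round(2),s['wrist_torque'])
E
```

```text
20.3 [ 461.08165617 -279.68879977   52.5687503 ] [-6.24578209  0.03611605  1.55381556]
[([274, 212, 2, 5, 7], [274.43, 214.14])]
[ 1.530e+00 -5.170e+01 -4.682e+01  1.090e+00 -1.880e+00 -1.000e-02] [ 0.07334341  0.98377215 -0.01161355]
```

The stop is felt: 6 N, and the tip moved only 1.1 mm of the 2 mm commanded. Back off and lift clear.

Call:
step_arm(targets=[{"dp": [0,-0.03,0],"angular": [0,0,0],"fingers": 1},{"dp": [0,-0.1,0],"angular": [0,0,0],"fingers": 1},{"dp": [0,-0.15,-0.05],"angular": [0,0,0],"fingers": 1},{"dp": [0,-0.15,-0.2],"angular": [0,0,0],"fingers": 1},{"dp": [0,-0.15,-0.4],"angular": [0,0,0],"fingers": 1},{"dp": [0,-0.15,-0.6],"angular": [0,0,0],"fingers": 1},{"dp": [0,-0.15,-0.8],"angular": [0,0,0],"fingers": 1},{"dp": [0,-0.15,-1.0],"angular": [0,0,0],"fingers": 1}])

```text
time: 21.3
tool_pos: [431.5, -276.3, 254.2]
tcp_rot: [180.0, 0.0, 83.5]
ft_force: [-0.0, -0.3, 0.0]
finger_gap: -0.2
grip_force: 0.0
```

Call:
step_arm(targets=[{"dp": [0.1,0,-0.1],"angular": [0,0,0],"fingers": 1},{"dp": [0.25,0,-0.2],"angular": [0,0,0],"fingers": 1},{"dp": [0.4,-0.05,-0.3],"angular": [0,0,0],"fingers": 1},{"dp": [0.55,-0.1,-0.3],"angular": [0,0,0],"fingers": 1},{"dp": [0.7,-0.1,-0.3],"angular": [0,0,0],"fingers": 1},{"dp": [0.85,-0.1,-0.3],"angular": [0,0,0],"fingers": 1},{"dp": [1.0,-0.1,-0.3],"angular": [0,0,0],"fingers": 1},{"dp": [1.0,-0.1,-0.3],"angular": [0,0,0],"fingers": 1}])

```text
time: 22.3
tool_pos: [434.4, -74.1, 312.9]
tcp_rot: [179.9, -0.0, 83.7]
ft_force: [-0.1, -0.4, 0.8]
finger_gap: -0.5
grip_force: 0.0
```

```bash
python3 pk.py s13; python3 lev.py s14
python3 - <<'E'
from m import *
b=cv2.imread('pics/s13t.png');a=cv2.imread('pics/s14.png')
c=b.astype(int); r=c[...,2]-np.maximum(c[...,0],c[...,1]); print(r[179:186,218:230])
print(blob(b,(0,110,60),(8,255,255),(225,190,250,215)))
f=lambda i,x,y:cv2.resize(i[y:y+70,x:x+80],None,fx=5,fy=5,interpolation=2)
cv2.imwrite('pics/j.png',np.hstack([f(a,230,180),cv2.convertScaleAbs(f(b,200,150),alpha=1.6)]))
E
```

```text
top0 (array([222.56, 189.13]), array([232.  , 183.33]), 'gap y, x mm', array([23.7, 18.5]))
s3t (array([222.62, 188.91]), array([229.23, 182.88]), 'gap y, x mm', array([16. , 18.2]))
s13t (array([222.57, 189.23]), array([223.21, 182.57]), 'gap y, x mm', array([-0.3, 18.2]))
22.4 [434.42606383 -75.6390847  312.79488084]
22.45 [434.44048955 -76.01295564 312.78685671] [-0.17359589 -0.00592661 -0.49828759]
[([273, 211, 5, 6, 21], [274.9, 213.52])]
0 [[287.4 215.4]]
0.1 [[286.3 214.7]]
0.8 [[278.  212.9]]
0.9 [[276.8 213.1]]
1.0 [[275.7 213.3]]
[[-3 -3 -5 -4 -2 -1  0 -2 -3 -4 -4 -6]
 [-4 -4 -2 -4 -2  2  0 -2 -3 -3 -4 -7]
 [-3 -3 -3 -4  1  6  6 -1 -1 -4 -6 -6]
 [-1  0 -1 -1  7 14 12  3 -3 -4 -6 -5]
 [ 3  2  3  3  8 17 11  2 -1 -1 -5 -5]
 [ 4  4  2  4  6  9  6  3  1 -1 -3 -3]
 [ 3  3  5  2 -2 -3 -1  2  1 -1 -5 -4]]
[([238, 193, 7, 5, 32], [240.91, 195.06])]
```

View pics/j.png

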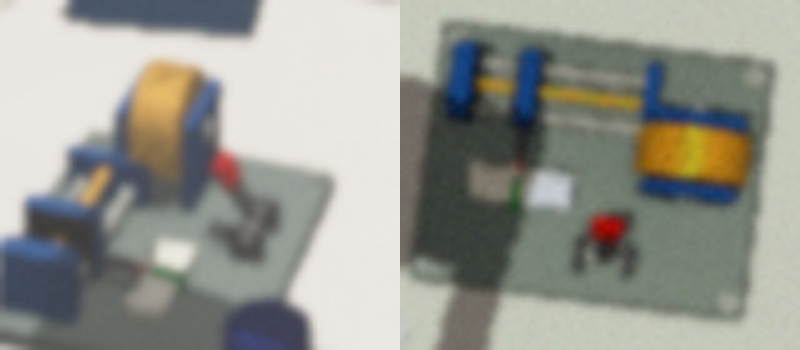

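The pictures show the lever fully over, with its pad at (274.9,213.5) in the side view. The pointer is on the mark to about 0.3 mm and the hand is clear. Handing in.

```bash
python3 -c "
from bench import *
print(hand_in())"
```

```text
the job is handed in; nothing more can be done
None
```

The job is handed in: the pointer stands on the green mark to about 0.3 mm by the top camera, the lock lever is pushed fully over to its stop, and the hand is clear of the clamp.

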